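# Secure the ultramicrotome for a block change and point out the next block

## Robot

A 6-joint arm with a two-finger parallel gripper is mounted at the origin on a cart in front of the work surface, level with it; the furniture and walls round the work are solid. World frame = base frame: x ahead of the robot, y to its left, z up, the work surface at z = 0. Lengths are in m, angles in rad, forces in N, time in s.
With the tool pointing down it reaches from about 0.3 to 0.85 m from the base axis. Payload 5.4 kg.
Tool frame: the origin (TCP) lies midway between the tips of the shut fingers; the grasp point (between the pads) lies behind it (bot.grip_point_offset is the z of the grasp point in the tool frame, in m); z points along the fingers, y is the line along which they close (so a half turn about z gives the same grasp; the last joint's range is limited). The gripper opens to 85 mm and grips with 20 to 120 N. Pads are 22 mm wide; open, the fingers measure 114 mm over their backs; the gripper's body (76 mm by 85 mm) begins 54 mm behind the grasp point. The pads swing forward as they close: fully open they stand 13 mm farther back than shut.
Start: joints at [0.927, 0.158, 1.597, -0, 1.386, -0.21], TCP at [0.242, 0.522, 0.231] pointing down, gripper open.
Joint ranges: [-2.91, 2.91], [-0.94, 2.29], [0.18, 2.7], [-1.29, 4.43], [0.17, 2.64], [-3, 3]. Speed limits (rad/s): [2.57, 2.57, 3.14, 3.14, 3.14, 3.14].

## Interface

Orientations are given as a rotation vector (axis times angle).
In Python, from workcell import bot gives the robot as it stands. Calls block until the motion is done:
- bot.move_pose(position, orientation): joint-space move of the TCP to a pose.
- bot.move_linear(position, orientation=None, rate=0.15, threshold=None): straight line of the TCP; orientation=None keeps the orientation; rate is the mean speed in m/s. With threshold (N) it stops when the force on the tool has changed by that much, and returns True; else False.
- bot.set_joints(angles): joint-space move.
- bot.gripper_to(opening): finger opening in m; the grip force is fixed at half the most; returns when the fingers have stopped.
- bot.pause(seconds).
- bot.inverse_kinematics(position, orientation): joint angles nearest the present ones, or None.
- bot.read_state(): the state.
- bot.camera(name): name is "scene" or "top"; returns the picture (400x640x3 uint8, red, green, blue); there is no depth.
- bot.camera_info(name): a dict with "fx", "fy", "cx", "cy" (pixels), "eye" and "attitude" of the camera in the world. Camera axes: x right, y up, looking along -z (the intrinsics and any distortion apply to the point x, -y, -z); pixel columns grow to the right and rows downward; lengths in m; the calibration is good to about 2 mm. A picture is of the moment at which its call begins. camera_info takes no time and is no camera call.
A pose or a line that the arm cannot do raises bot.IKError and nothing moves.
- bot.hand_in(): hands the job in; it is judged then, once.
Trained networks look in the newest picture that a camera, given by its name, has taken for a name from the list of things; names that differ only in an ending like _2 or _b are one class to them, and where a whole thing is asked for, a point or a joint stands for the part that bears it (a point fixed in the world has none). Each returns a list of dicts, best first, with "score" (0 to 1); they miss things now and then, are a little off and sometimes report something else, mostly with a low value. They report only what shows in the picture. A call takes as long as a camera call. They do not tell look-alikes from the thing itself.
- bot.boxes_of(label, camera): "pixel" ([column, row] in pixels, amid what is visible of it).
- bot.trace(label, camera): "pixels" (400x640 bool, what is visible of it) and "pixel" ([column, row] in pixels, amid what is visible of it).
The state is a dict: "time": time; "joint_pos": joint angles; "qd": joint speeds; "effort": joint torques, N m; "tool_pos": TCP position; "ee_rot": TCP orientation; "force": force on the tool from outside, world axes, zero at the start; "moment": the same for the moment, N m; "opening": finger opening in m; "gripper_force": force on a finger pad.
Only numpy, scipy, OpenCV 4.12 (cv2) and the standard library are available. Lean on these libraries where they do the work, as an engineer would, in place of code of your own. Each camera call takes 0.05 s, during which the arm holds its last target. There are 200 camera calls.

## Task

Make the ultramicrotome safe for a block change: with the fingertips push the crank handle of its handwheel round to its lowest point, then press the raised brake lever beside the wheel fully down. Then show your colleague which specimen is mounted next: point with the fingertips from just above at the round aluminium puck with the four resin blocks, a few centimetres over it at most and without touching it, hold still there for at least two seconds, and finish while still pointing at it. Lift nothing, and leave the puck and the bottle, vial and cap around it where they stand.

Things in the scene. Friction and masses are not known exactly. Their poses are not given: they have to be found in the camera images.
- crank_handle (a point): Middle of the small crank handle on the handwheel (dark disc, 111 mm across, on the microtome's side facing the robot). A level pin along world x, 12 mm thick, 29 mm long; a 9 mm neck joins it to the wheel's face, 24 mm farther in x than this point. It circles the axle at 44 mm radius. It starts right of the axle (-y side), from about level with it to 30 degrees from lowest.
- wheel_axle (a point): Point on the handwheel's axis (along world x), at the same x as crank_handle and 85 mm above the table: lowest means the handle straight below this point, 41 mm above the table.
- ultramicrotome_handwheel (a joint): Turn of the handwheel in rad, growing counterclockwise as the robot sees it; the handle is lowest at -1.20. The wheel stays where it is left; about 2 N on the handle turns it slowly.
- ultramicrotome_brake_lever (a joint): Brake lever angle in rad: 0 fully down at its stop (brake on), 0.38 fully raised. It starts between 0.28 and 0.38, has no spring, stays where it is left; about 2 N on the pad moves it.
- brake_pad (a point): Middle of the upper face of the brake lever's black finger pad, left of the handwheel. Pad 27 mm along x, 37 mm along y, 17 mm thick. The hinge axis runs along world x, 51 mm to the right (-y) of this point; the pad sinks almost straight down, 19 mm from fully raised, to 85 mm above the table.
- ultramicrotome: The big fixed machine; it may stand a few cm differently each time. Its upright housing is 0.37 m high with its side 70 mm farther in x than crank_handle, and its two knobs, 0.26 to 0.35 m high above the wheel, stand out 30 mm from it; to the left its head overhangs the lever from 0.26 m up. Lean the hand 20 to 30 degrees back towards the robot at crank and lever. Origin: middle of its underside.
- puck_top (a point): Centre of the round aluminium puck, at the height of the tops of its four small resin blocks (cream and tan stubs, 7 mm across), 22 mm above the table; z up. The puck is loose, 36 mm in diameter and 22 mm high in all.
- drop_bottle: Bystander: white dropper bottle with a blue cap, 33 mm in diameter, 64 mm high, origin at the centre of its underside.
- stain_vial: Bystander: amber glass vial with a black cap, 25 mm in diameter, 48 mm high, origin at the centre of its underside.
- sample_cap: Bystander: loose white ribbed cap, 22 mm in diameter, 10 mm high, origin at the centre of its underside.
Mind the look-alikes: they are no part of the job. Of the things that look like the part that bears puck_top, the smaller one is meant.

How it is judged:
By the outcome, as a careful person would: the job done as asked, in the order asked, and still so for the second after the job is handed in, with the robot touching nothing.
It also fails if it takes over 58 s, if anything falls off the work surface, if the arm or the gripper's body presses on something with over 40 N, if the wrist force passes 120 N, or if a joint passes its speed limit or range.

## Working session

There is one attempt and no reset: what is moved stays moved. The work goes in short steps, each a Python script; the robot and the scene stay as the last script left them, time stands still between calls to the robot, and variables do not carry over. Pictures are saved under pics/ and viewed, at most 10 in all, crops included, and the job is handed in when it is done.

```bash
mkdir -p pics
cat > h.py <<'E'
from workcell import bot
import numpy as np, cv2
def save(img,n): cv2.imwrite('pics/'+n,cv2.cvtColor(img,cv2.COLOR_RGB2BGR))
def ray(cam,px):
    i=bot.camera_info(cam); A=np.array(i['attitude'],float)
    if A.shape!=(3,3):
        A=cv2.Rodrigues(A)[0]
    K=np.array([[i['fx'],0,i['cx']],[0,i['fy'],i['cy']],[0,0,1]])
    d=i.get('distortion',i.get('dist',None))
    p=np.array([[px]],float)
    u=cv2.undistortPoints(p,K,None if d is None else np.array(d,float))[0,0]
    return np.array(i['eye']),A@np.array([u[0],-u[1],-1.])
def atz(cam,px,z):
    e,d=ray(cam,px); return e+d*(z-e[2])/d[2]
def tri(p1,p2):
    e1,d1=ray('scene',p1); e2,d2=ray('top',p2)
    s=np.linalg.lstsq(np.c_[d1,-d2],e2-e1,rcond=None)[0]
    a,b=e1+s[0]*d1,e2+s[1]*d2
    return (a+b)/2,np.linalg.norm(a-b)
E
python3 - <<'E'
from h import *
for c in('scene','top'):
    save(bot.camera(c),c+'0.png'); print(bot.camera_info(c))
    for l in('crank_handle','brake_pad','puck_top','drop_bottle','stain_vial','sample_cap','ultramicrotome'):
        print(c,l,[(np.round(b['pixel']).tolist(),round(b['score'],2)) for b in bot.boxes_of(l,c)])
E
```

```text
{'fx': 456.5537012637544, 'fy': 456.5537012637544, 'cx': 313.92944186167483, 'cy': 206.83163264496082, 'eye': array([-0.15189805, -0.45192216,  0.73451539]), 'attitude': array([ 0.81515141, -0.47856418, -0.96927198])}
scene crank_handle [([255.0, 189.0], 0.74)]
scene brake_pad [([297.0, 124.0], 0.61), ([221.0, 173.0], 0.54)]
scene puck_top [([391.0, 284.0], 0.73), ([413.0, 316.0], 0.7), ([300.0, 125.0], 0.51)]
scene drop_bottle [([414.0, 264.0], 0.7)]
scene stain_vial [([320.0, 260.0], 0.67)]
scene sample_cap []
scene ultramicrotome [([300.0, 122.0], 0.56)]
{'fx': 401.27747812361713, 'fy': 401.27747812361713, 'cx': 326.6539230084987, 'cy': 204.08032733144387, 'eye': array([ 0.33430706, -0.05482616,  1.23169192]), 'attitude': array([ 0.15695907, -0.15793069, -1.54663872])}
top crank_handle [([264.0, 205.0], 0.72)]
top brake_pad [([226.0, 199.0], 0.61)]
top puck_top [([399.0, 234.0], 0.78), ([418.0, 252.0], 0.66)]
top drop_bottle [([403.0, 206.0], 0.41)]
top stain_vial []
top sample_cap [([372.0, 253.0], 0.38)]
top ultramicrotome [([260.0, 131.0], 0.61)]
```

View pics/scene0.png

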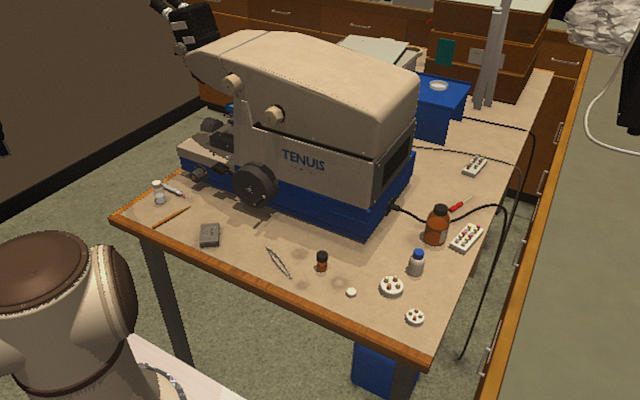

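View pics/top0.png

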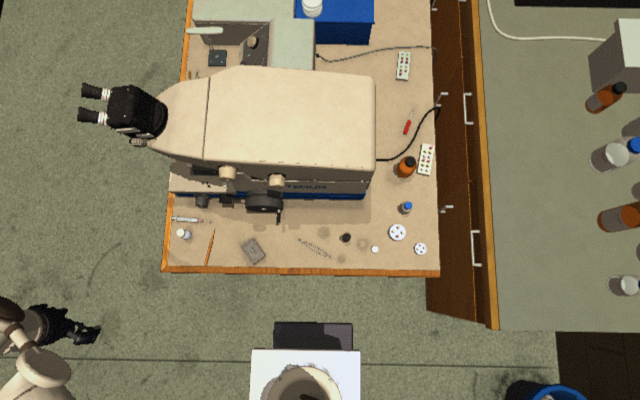

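The scene picture shows the wheel at about (255,186) and the lever area around (200,174). The puck candidates are a larger disc at scene (391,286) / top (397,232) and a smaller one at scene (414,316) / top (420,249). The smaller one is meant; I'll check that in a crop.

Run:
```python
from h import *
s=cv2.imread('pics/scene0.png');t=cv2.imread('pics/top0.png')
r=lambda im,x,y,w,h:cv2.resize(im[y:y+h,x:x+w],(400,300),interpolation=cv2.INTER_CUBIC)
cv2.imwrite('pics/m1.png',np.vstack([np.hstack([r(s,170,130,120,90),r(t,180,160,120,90)]),np.hstack([r(s,340,260,100,75),r(t,360,205,80,60)])]))
for a,b in(((391,286),(397,232)),((414,316),(420,249))): print(tri(a,b),atz('top',b,.022),atz('scene',a,.022))
for l in('crank_handle','brake_pad','puck_top'):
  for c in('scene','top'):
    bot.camera(c)
    for b in bot.trace(l,c):
        m=b['pixels'];ys,xs=np.nonzero(m);print(l,c,np.round(b['pixel'],1),round(b['score'],2),m.sum(),xs.min(),xs.max(),ys.min(),ys.max())
```

```text
(array([ 0.49989654, -0.2702319 ,  0.00868664]), np.float64(0.001030032875486426)) [ 0.49835221 -0.26834027  0.022     ] [ 0.48760197 -0.27316119  0.022     ]
(array([ 0.44926975, -0.33961035,  0.00868228]), np.float64(0.0004581603411998071)) [ 0.4481258  -0.33671639  0.022     ] [ 0.43809229 -0.34148665  0.022     ]
crank_handle scene [252.4 186.2] 0.8 1346 232 273 165 207
crank_handle top [263.5 205.1] 0.97 561 245 282 197 221
brake_pad scene [350.2 292.7] 0.55 94 346 356 287 296
brake_pad scene [222.  170.3] 0.48 132 212 227 162 173
brake_pad top [224.6 197.5] 0.42 171 218 243 194 204
puck_top scene [390.9 289.7] 0.9 459 378 402 276 298
puck_top scene [415.9 316.6] 0.48 286 405 423 308 326
puck_top top [397.3 233.5] 0.59 214 389 404 225 240
```

View pics/m1.png

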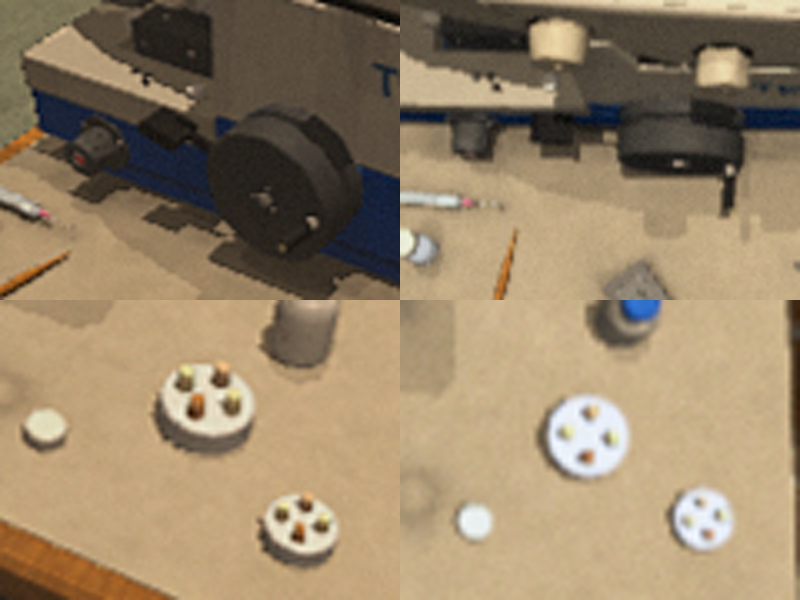

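Run:
```python
from h import *
for n,a,b in(('handle',(258.8,200.8),(278.8,216.5)),('tip',(254,204.7),(277.8,223.6)),('root',(263,197),(279.9,209.5)),('hub',(249.5,190),(264,208.9)),('pad',(220.4,168.4),(226.5,199.9)),('puck',(413.8,315.5),(420.3,248.7))):
    p,e=tri(a,b);print(n,p.round(4),e.round(4))
    if n=='pad': print(atz('scene',a,.102),atz('top',b,.102))
s=bot.read_state();print(s['time'],s['tool_pos'],s['ee_rot'])
def proj(c,p):
    i=bot.camera_info(c);q=cv2.Rodrigues(np.array(i['attitude']))[0].T@(np.array(p)-i['eye']);return i['cx']+i['fx']*q[0]/-q[2],i['cy']-i['fy']*q[1]/-q[2]
```

```text
handle [0.5295 0.0859 0.0775] 0.0012
tip [0.5092 0.0867 0.079 ] 0.0015
root [0.5493 0.0853 0.0765] 0.0053
hub [0.5513 0.1295 0.0794] 0.0002
pad [0.5736 0.2366 0.0935] 0.0013
[0.56442949 0.22698033 0.102     ] [0.57139151 0.23494655 0.102     ]
puck [ 0.4497 -0.3396  0.0099] 0.0019
1.4 [0.24167975 0.52170689 0.23128826] [-6.76041255e-01 -3.06796280e+00  4.92624091e-05]
```

The crop confirms two four-block pucks. The smaller one, at scene (414,316) / top (420,249), is the target at about (0.449,-0.339). The crank is right of the axle and nearly level, and the pad is at scene (220,168). I'm moving to the crank.

```bash
cat >> h.py <<'E'
from scipy.spatial.transform import Rotation as R
def ori(lean,yaxis_x=True,sgn=1):
    s,c=np.sin(np.radians(lean)),np.cos(np.radians(lean))
    z=np.array([s,0,-c]); x=np.array([0,1.,0])*sgn if yaxis_x else np.array([c,0,s])*sgn
    return R.from_matrix(np.c_[x,np.cross(z,x),z]).as_rotvec()
def st():
    s=bot.read_state(); print('t',round(s['time'],2),np.round(s['tool_pos'],4),'F',np.round(s['force'],1))
E
python3 - <<'E'
from h import *
for p,k in(((.44,.086,.2),1),((.523,.086,.1),1),((.523,.11,.032),1),((.57,.232,.08),0),((.57,.232,.08),1)):
  for sg in(1,-1):
    q=bot.inverse_kinematics(p,ori(25,k,sg)); print(p,k,sg,None if q is None else np.round(q,2))
q=[bot.inverse_kinematics((.523,.086,.14),ori(25,True,s)) for s in(1,-1)]
s=min([1,-1],key=lambda g:9 if q[(1-g)//2] is None else abs(q[(1-g)//2][5]-bot.read_state()['joint_pos'][5]))
print('sgn',s);o=ori(25,True,s)
bot.gripper_to(0.0)
bot.move_pose((.48,.086,.18),o)
bot.move_linear((.523,.087,.115),rate=.1); st()
print(bot.move_linear((.523,.087,.075),rate=.04,threshold=2.5)); st()
E
```

```text
(0.44, 0.086, 0.2) 1 1 [-0.11 -0.54  2.32  0.06  0.93 -0.14]
(0.44, 0.086, 0.2) 1 -1 None
(0.523, 0.086, 0.1) 1 1 [-0.09 -0.1   2.2   0.06  0.6  -0.13]
(0.523, 0.086, 0.1) 1 -1 None
(0.523, 0.11, 0.032) 1 1 [-0.03  0.07  2.21  0.03  0.43 -0.05]
(0.523, 0.11, 0.032) 1 -1 None
(0.57, 0.232, 0.08) 0 1 [ 0.24  0.19  1.95 -0.18  0.58  1.94]
(0.57, 0.232, 0.08) 0 -1 [ 0.24  0.19  1.95 -0.18  0.58 -1.2 ]
(0.57, 0.232, 0.08) 1 1 [ 0.24  0.19  1.95 -0.18  0.58  0.37]
(0.57, 0.232, 0.08) 1 -1 [ 0.24  0.19  1.95 -0.18  0.58 -2.77]
sgn 1
t 4.9 [0.5232 0.0872 0.1155] F [-0.6 -0.1  0. ]
True
t 5.57 [0.5217 0.0871 0.088 ] F [-0.2  0.   0.7]
```

Run:
```python
from h import *
for th in np.radians([22,36,50]):
    bot.move_linear((.522,.1295-.044*np.cos(th)-.002,.085-.044*np.sin(th)+.010),rate=.05); st()
y=.1295-.044*np.cos(np.radians(50))
c=bot.read_state()['tool_pos']
bot.move_linear((.515,c[1],.085),rate=.1)
bot.move_linear((.515,.068,.085),rate=.12)
bot.move_linear((.52,.068,.034),rate=.1);st()
save(bot.camera('scene'),'s2.png')
save(bot.camera('top'),'t2.png')
s=cv2.imread('pics/s2.png');t=cv2.imread('pics/t2.png')
r=lambda im,x,y,w,h:cv2.resize(im[y:y+h,x:x+w],(400,300),interpolation=cv2.INTER_CUBIC)
cv2.imwrite('pics/m2.png',np.hstack([r(s,200,130,120,90),r(t,210,160,120,90)]))
```

```text
t 5.93 [0.5215 0.0867 0.0779] F [-0.5  0.3  0.5]
t 6.3 [0.5215 0.0922 0.0685] F [0.3 0.5 0.8]
t 6.67 [0.5216 0.0996 0.0608] F [0.  0.  0.4]
t 8.14 [0.5203 0.0683 0.0343] F [0.1 0.7 0.4]
```

View pics/m2.png

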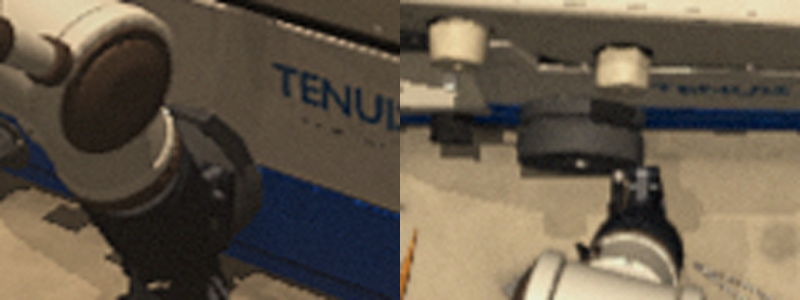

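The picture shows the gripper right of the handle and hiding it. The forces are low, so I push left.

Run:
```python
from h import *
for y in(.080,.088,.096,.104,.1125):
    bot.move_linear((.52,y,.034),rate=.05);st()
bot.move_linear((.52,.09,.034),rate=.1)
bot.move_linear((.46,.03,.10),rate=.2)
bot.move_pose((.44,-.08,.2),ori(25));st()
save(bot.camera('scene'),'s3.png')
save(bot.camera('top'),'t3.png')
s=cv2.imread('pics/s3.png');t=cv2.imread('pics/t3.png')
r=lambda im,x,y,w,h:cv2.resize(im[y:y+h,x:x+w],(400,300),interpolation=cv2.INTER_CUBIC)
cv2.imwrite('pics/m3.png',np.hstack([r(s,205,145,80,60),r(t,215,175,80,60)]))
```

```text
t 8.63 [0.5203 0.0802 0.0344] F [-0.3 -0.5 -0.2]
t 8.94 [0.5201 0.0879 0.034 ] F [ 0.7 -0.1  0.3]
t 9.25 [0.5203 0.0961 0.0343] F [0.4 0.  0.5]
t 9.56 [0.5202 0.1041 0.0342] F [1.1 0.5 0.5]
t 9.88 [0.5202 0.1127 0.0342] F [ 0.6 -0.5  0.1]
t 11.58 [ 0.4396 -0.079   0.1983] F [-0.9  0.1 -0.5]
```

View pics/m3.png

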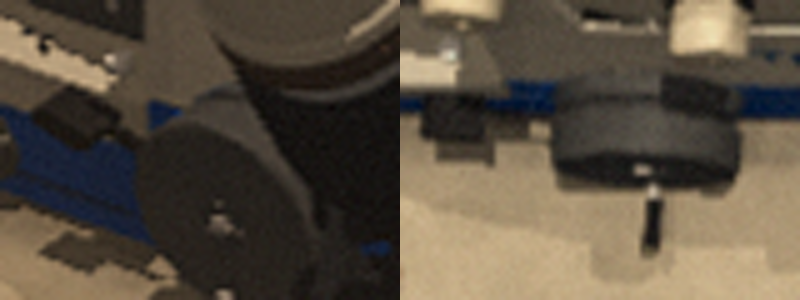

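Run:
```python
from h import *
print('hub',atz('top',(263.4,208.6),.085))
for z in(.041,.045):
  for p in((652.5,220),(651.5,250),(655,190)): print(z,atz('top',(215+(p[0]-400)/5,175+p[1]/5),z))
def proj(c,p):
    i=bot.camera_info(c);q=cv2.Rodrigues(np.array(i['attitude']))[0].T@(np.array(p)-i['eye']);return np.array([i['cx']+i['fx']*q[0]/-q[2],i['cy']-i['fy']*q[1]/-q[2]])
t=cv2.imread('pics/t3.png'); k=8
# expected overlays
im=cv2.resize(t[180:240,240:300],None,fx=k,fy=k,interpolation=cv2.INTER_CUBIC)
g=t[:,:,:].sum(2)
print(g[209:228,255:276])
```

```text
hub [0.55111951 0.130309   0.085     ]
0.041 [0.52776671 0.12952701 0.041     ]
0.041 [0.50956588 0.12924051 0.041     ]
0.041 [0.54609481 0.12891171 0.041     ]
0.045 [0.5271168  0.12890769 0.045     ]
0.045 [0.50897712 0.12862216 0.045     ]
0.045 [0.54538333 0.12829446 0.045     ]
[[ 80 101  89  82  89  80 147 334 379 327 190 115 129 100  86  83  70  84
   64  86  80]
 [ 70  90  82  93  72  77  90 125 110 126 112 100  90  86  87  80  82  78
   82  80  86]
 [109 113 113  81 104  93  88  69  79 123 203 139  80  65  80  70  93  74
   77  73  83]
 [199 188 177 157 159 161 160 148 172 268 428 306 175 138 138 148 144 138
  161 171 147]
 [328 317 323 309 321 318 308 319 330 395 525 404 288 275 278 303 319 314
  334 336 235]
 [430 423 416 428 423 422 417 420 428 380 394 321 297 367 378 414 414 430
  419 411 357]
 [428 427 424 416 422 416 413 431 430 220 115 123 199 358 381 415 411 424
  423 436 422]
 [426 413 424 414 428 417 421 422 422 189  71  72 197 358 381 415 406 426
  419 425 429]
 [418 408 416 418 411 435 399 431 403 191  68  81 242 350 383 417 420 426
  419 417 418]
 [414 420 422 
[... 176 characters left out ...]
0 423 432 418 420 430 357 155  59 121 285 368 391 419 423 424
  440 442 436]
 [434 429 429 421 433 445 427 423 318 122  72 117 283 353 382 411 428 428
  427 432 421]
 [431 435 422 420 436 433 444 422 255  94  67 109 295 383 384 434 424 411
  419 431 422]
 [427 430 431 420 423 439 445 443 233  99  75 120 348 409 414 432 426 419
  424 433 420]
 [426 433 423 416 423 428 433 432 233 194 161 177 389 437 442 467 466 450
  461 467 461]
 [425 427 432 410 421 434 442 440 278 252 244 294 410 424 436 489 499 497
  497 503 511]
 [405 407 412 430 433 441 436 433 354 324 337 410 436 423 435 494 500 493
  514 513 514]
 [396 408 417 423 438 440 448 439 428 429 427 441 430 426 436 476 504 497
  501 515 508]]
```

The handle hangs straight below the hub: its pin is at y≈0.129 and the hub at 0.130. Next is the lever, whose pad is at top (226,198).

Run:
```python
from h import *
print(tri((220.6,167.4),(226.2,197.7)),atz('top',(226.2,197.7),.1))
o=ori(25,False,-1)
bot.move_pose((.46,.236,.19),o)
bot.move_linear((.576,.236,.125),rate=.12);st()
print(bot.move_linear((.576,.236,.095),rate=.03,threshold=20));st()
print(bot.move_linear((.576,.236,.074),rate=.03,threshold=15));st()
save(bot.camera('scene'),'s4.png')
save(bot.camera('top'),'t4.png')
s=cv2.imread('pics/s4.png');t=cv2.imread('pics/t4.png')
r=lambda im,x,y,w,h:cv2.resize(im[y:y+h,x:x+w],(400,300),interpolation=cv2.INTER_CUBIC)
cv2.imwrite('pics/m4.png',np.hstack([r(s,180,125,120,90),r(t,185,160,120,90)]))
```

```text
(array([0.57948028, 0.2391893 , 0.09249039]), np.float64(0.0012854206182866831)) [0.57828071 0.23676618 0.1       ]
t 14.15 [0.5759 0.236  0.1253] F [-0.1  1.  -0.3]
False
t 15.3 [0.5759 0.2359 0.095 ] F [-0.5  0.2  0.6]
True
t 15.72 [0.5775 0.2366 0.0884] F [-2.2 -1.4  6.4]
```

View pics/m4.png

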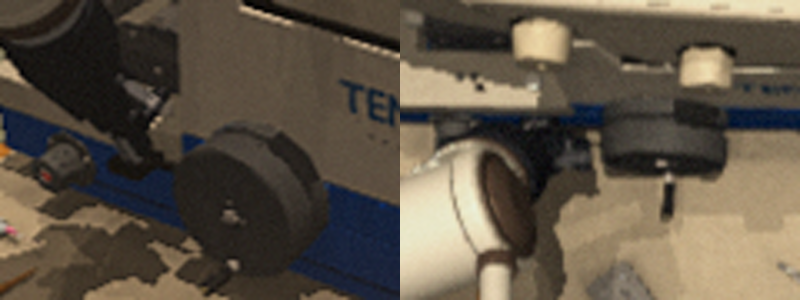

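The fingers are on the pad and stopped at about 0.085 m, the height of its lower stop. I'll press once more to be sure, then retreat and check.

Run:
```python
from h import *
print(bot.move_linear((.576,.236,.078),rate=.03,threshold=25));st()
bot.move_linear((.576,.236,.11),rate=.1)
bot.move_linear((.46,.236,.19),rate=.2)
bot.move_pose((.40,-.12,.25),ori(0,False,-1));st()
save(bot.camera('scene'),'s5.png')
save(bot.camera('top'),'t5.png')
s=cv2.imread('pics/s5.png');t=cv2.imread('pics/t5.png')
r=lambda im,x,y,w,h:cv2.resize(im[y:y+h,x:x+w],(400,300),interpolation=cv2.INTER_CUBIC)
cv2.imwrite('pics/m5.png',np.vstack([np.hstack([r(s,180,125,120,90),r(t,205,165,80,60)]),np.hstack([r(s,340,260,100,75),r(t,360,205,80,60)])]))
```

```text
True
t 16.04 [0.5788 0.237  0.0885] F [-2.6 -1.5  5.8]
t 18.65 [ 0.4001 -0.1194  0.2494] F [0.4 0.4 0.4]
```

View pics/m5.png

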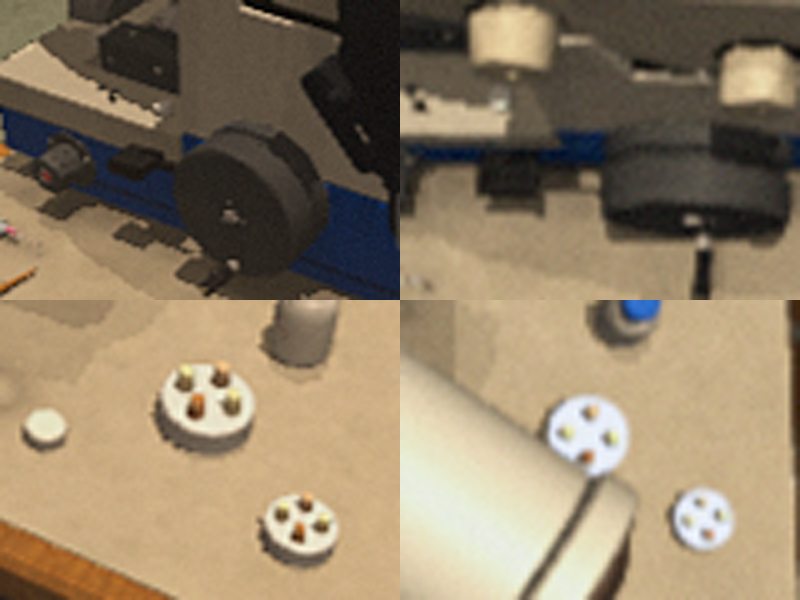

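Run:
```python
from h import *
print(tri((221.1,171.8),(227,198.8)),atz('scene',(221.1,171.8),.085),atz('top',(227,198.8),.085),atz('scene',(220.6,167.4),.102))
b,_=tri((414,315.5),(420.3,248.7));print(b)
print(atz('top',(360+(703-400)/5,205+(519-300)/5),.015), atz('scene',(340+301/4,260+(523-300)/4),.015))
```

```text
(array([0.57935829, 0.23991128, 0.07882544]), np.float64(0.0006931269774513795)) [0.57226371 0.23367095 0.085     ] [0.57827062 0.23807075 0.085     ] [0.56826292 0.22945925 0.102     ]
[ 0.44983494 -0.33979421  0.0098339 ]
[ 0.4494225  -0.34018181  0.015     ] [ 0.44570789 -0.3423091   0.015     ]
```

The lever is down: its pad dropped about 14 mm from its starting height, and a second press didn't move it. The puck hasn't moved, so I point at it.

Run:
```python
from h import *
o=ori(0,False,-1)
print(bot.inverse_kinematics((.448,-.340,.044),o))
bot.move_pose((.448,-.340,.16),o)
bot.move_linear((.448,-.340,.044),rate=.08);st()
bot.pause(3);st()
save(bot.camera('scene'),'s6.png')
s=cv2.imread('pics/s6.png')
cv2.imwrite('pics/m6.png',cv2.resize(s[225:345,320:480],(640,480),interpolation=cv2.INTER_CUBIC))
```

```text
[-0.86402982  0.34755019  1.77147836  0.          1.02256411 -2.43482614]
t 21.31 [ 0.4483 -0.3404  0.0446] F [-0.1 -0.4 -0.4]
t 24.31 [ 0.448 -0.34   0.044] F [ 0.2 -0.8  0.8]
```

View pics/m6.png

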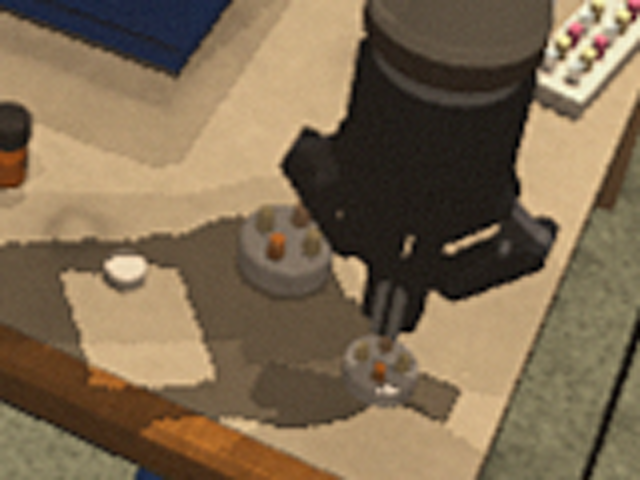

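The shut fingertips are about 2 cm above the small puck at crop (380,370), without touching it. The neighbouring puck and the cap haven't moved.

```bash
python3 -c "
from h import *
print(bot.hand_in())"
```

```text
the job is handed in; nothing more can be done
None
```

I handed the job in with the crank handle at its lowest point (within about 1 mm sideways), the brake lever pressed to its stop, and the fingertips held over 3 s about 2 cm above the smaller four-block puck; the hand hid the bottle in the last picture, so I didn't recheck it.

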